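# Hang the hand lens between its neighbours on the lens rack

## Robot

A 6-joint arm with a two-finger parallel gripper is mounted at the origin on the work surface. World frame = base frame: x ahead of the robot, y to its left, z up, the work surface at z = 0. Lengths are in m, angles in rad, forces in N, time in s.
With the tool pointing down it reaches from about 0.375 to 0.825 m from the base axis. Payload 5.5 kg.
Tool frame: the origin (TCP) lies midway between the tips of the shut fingers; the grasp point (between the pads) lies 19 mm behind it (manip.pinch_z is the y of the grasp point in the tool frame, in m); y points along the fingers, x is the direction in which the jaws open and shut, and the axes are right-handed (so a half turn about y gives the same grasp; the last joint's range is limited). The gripper opens to 85 mm and grips with 20 to 120 N. Pads are 22 mm wide; open, the fingers measure 114 mm over their backs; the gripper's body (76 mm by 85 mm) begins 54 mm behind the grasp point. The pads swing forward as they close: fully open they stand 13 mm farther back than shut.
Start: joints at [1.339, 0.314, -0.047, 1.21, 0, 1.571], TCP at [0.138, 0.584, 0.231] pointing down, gripper open.
Joint ranges: [-2.67, 2.67], [-0.69, 1.73], [-1.03, 1.25], [-2.08, 2.16], [-1.42, 1.45], [-3.14, 3.14]. Speed limits (rad/s): [2.39, 2.39, 3.01, 3.14, 3.14, 3.14].

## Interface

Orientations are given as a unit quaternion [w, x, y, z].
In Python, from workcell import manip gives the robot as it stands.
- The arm moves only by the tool apply_moves, never from a script. Its argument "motion" is a list of rows, each a list of 7 numbers: the opening in per cent of the stroke, from 0 (shut) to 100 (fully open), then the shift along the tool's x, y, z in cm, then the turn, a rotation vector about the tool's x, y, z in rad. A call has 1 to 8 rows; each row shifts and turns the pose as measured when the row begins, along the tool's axes as they then stand; what a row does not reach is not made up. A row lasts 1/10 s, in which the tool goes at most 50 mm and 8.59 degrees, less where a joint would pass 70% of its speed; a pose out of reach is approached as far as the arm can. A call with a gripper value outside its range is refused whole. The fingers move at their own pace and stop on an object; "force" is the grip in N (left out, the last holds). Time passes only in rows, so rows that do not move let the fingers close. It gives the time, the measured TCP pose, the force and the opening at its end, in the units of the state.
- manip.get_obs(): the state, without advancing time (a new reading comes with each control period).
- manip.camera(name): name is "scene" or "top"; returns (picture, depth): 480x640x3 uint8, red, green, blue; 480x640 float32, m along the optical axis (not along the pixel's ray), 0 where there is no reading.
- manip.camera_model(name): a dict with "camera_matrix" (3x3 intrinsics, pixels), "cam_to_world" (4x4, takes a point from camera to world coordinates). Camera axes: x right, y up, looking along -z (the intrinsics and any distortion apply to the point x, -y, -z); pixel columns grow to the right and rows downward; lengths in m; the calibration is good to about 2 mm. A picture is of the moment at which its call begins. camera_model takes no time and is no camera call.
- manip.hand_in(): hands the job in, once; it reports no verdict.
The state is a dict: "t": time; "qpos": joint angles; "joint_vel": joint speeds; "joint_efforts": joint torques, N m; "tool_pos": TCP position; "tool_rot": TCP orientation; "ft_force": force on the tool from outside, world axes, zero at the start; "ft_torque": the same for the moment, N m; "width": finger opening in m.
Only numpy, scipy, OpenCV 4.12 (cv2) and the standard library are available. Lean on these libraries where they do the work, as an engineer would, in place of code of your own. Each camera call takes 0.05 s, during which the arm holds its last target.

## Task

Take the blue hand lens out of its wooden stand, lower it gently through the gap between the red and green lenses on the rack, feel for the notch in the yellow sprung saddle and hang it there with its hook fully down in the notch, straight and still. Do not press hard on the rack, do not knock or shift the two hanging lenses, and leave the beaker alone.

Things in the scene. Friction and masses are not known exactly. Their poses are not given: they have to be found in the camera images.
- magnifier: Blue hand lens to hang, about 70 g, upright in the stand. Origin: centre of the underside of its lens frame; z up the handle, y across, x through the thickness. Frame 8 (x) x 50 (y) x 44 (z) mm; above it a straight handle 12 (x) x 14 (y) mm up to z = 156. Pinch the handle above the hook, z = 120 to 156, closing along x (neighbours are close in y). A steel hook stands out on its +x face.
- magnifier_hook (a point): Underside of the blue lens's hook, (10, 0, 110) mm in the lens's frame, same axes. Hook 10 mm wide (y): top bar x = 6 to 18, z = 110 to 115, then a leg down at x = 14 to 18 to z = 96. So a slot 8 mm wide, open below, lies between handle and leg; the strip goes in there. This point rests on the notch floor when hung.
- stand: Fixed wooden block 70 (x) x 100 (y) x 34 mm, origin at the centre of its underside. The blue lens stands in its slot (10.5 mm in x, 54 mm in y, floor at z = 6 mm), axes parallel to the block's. On the left or on the right.
- rack: Fixed lens rack. Origin: centre of the underside of its base (130 x 260 x 12 mm); z up, y along its strip, x away from the robot. Upright strip 4 mm thick (x = -2 to 2), top edge z = 145, lower edge z = 98 mm, on posts at y = +-114 mm. Lenses hang on its -x side, hook over the top edge, leg on the +x side, axes parallel to the rack's. Fixed notches at y = +-66 mm hold the neighbours.
- gap_mid (a point): Middle of the gap at top-edge height, (0, 0, 145) mm on the rack, same axes. Here the strip is a yellow saddle 60 mm long with one notch in its middle, 12 mm wide, 8 mm deep. The saddle (not measured) sits anywhere from y = -12 to 12 mm and stays put. It is sprung: yields down from 1.8 N, 1.2 N per mm, hard stop at 5 mm. Slide the hook along it, lightly pressed, to find the notch; stay below 15 N.
- left_lens: Red hand lens, same shape and axes as the blue one, hanging loose in the fixed notch at rack y = +66 mm, its frame's underside 27 mm above the table, handle top at 183 mm. The gap between the red and green frames is 82 mm wide, the blue frame 50 mm.
- right_lens: Green hand lens, same shape and axes as the blue one, hanging loose in the fixed notch at rack y = -66 mm, at the same height as the red one.
- beaker: Loose glass beaker, 66 mm wide and 85 mm tall, on the other side from the stand; origin at the centre of its underside. To be left alone.

How it is judged:
By the outcome, as a careful person would: the job done as asked, in the order asked, and still so for the second after the job is handed in, with the robot touching nothing.
It also fails if it takes over 54 s, if anything falls off the work surface, if the arm or the gripper's body presses on something with over 40 N, if the wrist force passes 120 N, or if a joint passes its speed limit or range.

## Working session

There is one attempt and no reset: what is moved stays moved. The work goes in short steps, Python scripts to look and compute and a tool call to move; the robot and the scene stay as the last step left them, time stands still between calls to the robot, and variables do not carry over. Pictures are saved under pics/ and viewed, and the job is handed in when it is done.

Besides the shell and the picture viewer there is one more tool, called after "Call:" by a JSON object that holds its "name" and its "arguments". apply_moves: Moves the arm, as the interface text tells. Its arguments: {"type":"object","properties":{"motion":{"type":"array","items":{"type":"array","items":{"type":"number"}}},"force":{"type":"number"}},"required":["motion"]}

```bash
ls; mkdir -p pics; cat > h.py <<'E'
import numpy as np, cv2
from workcell import manip
from scipy.spatial.transform import Rotation as R
def snap(name,fn):
    im,d=manip.camera(name); cv2.imwrite('pics/%s.png'%fn,im[:,:,::-1]); np.savez('pics/%s.npz'%fn,im=im,d=d); return im,d
def cloud(name,d):
    m=manip.camera_model(name);K=np.array(m['camera_matrix']);T=np.array(m['cam_to_world'])
    v,u=np.mgrid[0:480,0:640]
    dist=m.get('dist_coeffs',m.get('distortion'))
    x=(u-K[0,2])/K[0,0]*d;y=(v-K[1,2])/K[1,1]*d
    P=np.stack([x,-y,-d],-1)@T[:3,:3].T+T[:3,3]
    P[d<=0]=np.nan
    return P
def st():
    o=manip.get_obs(); return o
E
python3 - <<'E'
from h import *
for n in('scene','top'):
    snap(n,n+'0'); print(manip.camera_model(n))
print(manip.get_obs(), manip.pinch_z)
E
```

```text
pics
{'camera_matrix': array([[450.90086932,   0.        , 311.13303324],
       [  0.        , 450.90086932, 242.16458641],
       [  0.        ,   0.        ,   1.        ]]), 'cam_to_world': array([[ 2.90971810e-01, -7.16761808e-01,  6.33709647e-01,
         9.93529569e-01],
       [ 9.56731401e-01,  2.17534187e-01, -1.93245709e-01,
        -1.41569272e-01],
       [ 6.57630665e-04,  6.62518972e-01,  7.49044845e-01,
         6.63443655e-01],
       [ 0.00000000e+00,  0.00000000e+00,  0.00000000e+00,
         1.00000000e+00]])}
{'camera_matrix': array([[620.49982803,   0.        , 323.41420989],
       [  0.        , 620.49982803, 236.19756127],
       [  0.        ,   0.        ,   1.        ]]), 'cam_to_world': array([[-0.0051788 ,  0.99476171, -0.10208981,  0.39323342],
       [-0.99988332, -0.00368405,  0.01482467,  0.01633279],
       [ 0.01437091,  0.10215467,  0.99466472,  1.36925373],
       [ 0.        ,  0.        ,  0.        ,  1.        ]])}
{'t': 0.1, 'qpos': array([ 1.33899269e+00,  3.14186683e-01, -4.79638981e-02,  1.21019247e+00,
        9.93589657e-07,  1.57078962e+00]), 'joint_vel': array([-0.0002383 , -0.00059848,  0.0025669 ,  0.00119275,  0.00116861,
        0.00104143]), 'joint_efforts': array([ 5.99746018e-04, -5.40766883e+01,  3.40541410e+01,  1.12623425e-02,
       -2.08704785e-05, -4.73584905e-08]), 'tool_pos': array([0.13772232, 0.58345515, 0.23050862]), 'tool_rot': array([-0.55412597,  0.55480416,  0.4383969 , -0.43925495]), 'ft_force': array([-0.17550382,  0.49847282, -0.29425648]), 'ft_torque': array([-0.00162371, -0.0041885 , -0.00863744]), 'width': 0.08515961124610374} -0.0187
```

View pics/scene0.png

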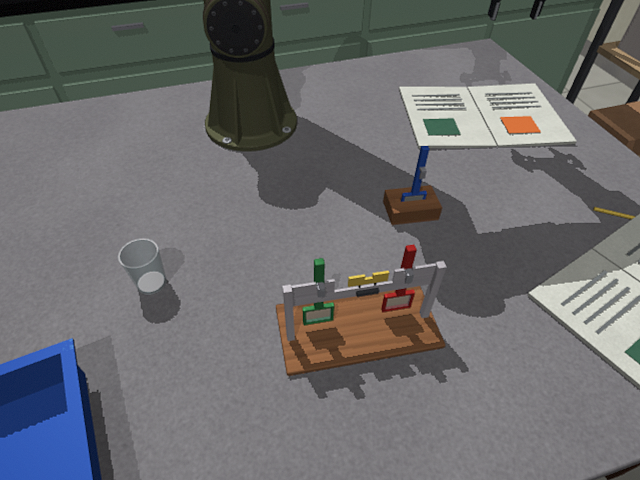

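View pics/top0.png

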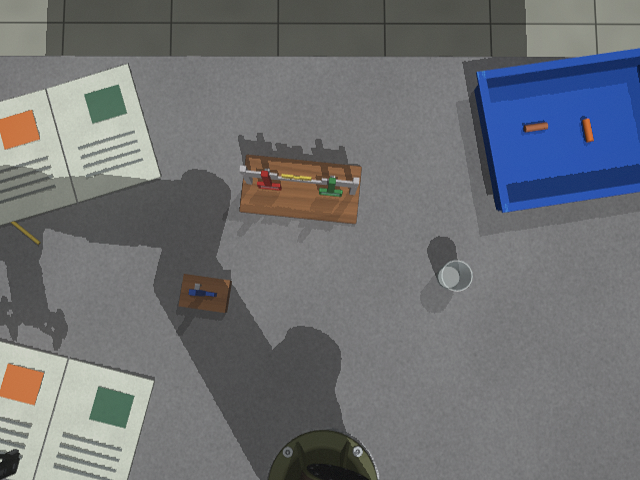

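The top view shows the stand at about (204,294), the rack at (300,190) with red at (267,180) and green at (331,185), the saddle at (297,178), and the beaker at (455,276). Next I'll measure these.

```bash
python3 - <<'E'
from h import *
for n in('top','scene'):
    z=np.load('pics/%s0.npz'%n);im=z['im'];d=z['d'];P=cloud(n,d)
    hsv=cv2.cvtColor(im,cv2.COLOR_RGB2HSV);H,S,V=[hsv[...,i].astype(int) for i in range(3)]
    def rep(nm,m):
        p=P[m]; p=p[~np.isnan(p[:,0])]
        if len(p)<3: print(n,nm,len(p));return p
        print(n,nm,len(p),'med',np.median(p,0).round(4),'min',p.min(0).round(4),'max',p.max(0).round(4)); return p
    X,Y,Z=P[...,0],P[...,1],P[...,2]
    near=(X>0.3)&(X<0.75)&(Y>-.1)&(Y<.35)
    t=near&(Z<.003);rep('table',t)
    wood=(H<20)&(S>80)&near
    def rect(nm,m):
        m=cv2.morphologyEx(m.astype(np.uint8),cv2.MORPH_OPEN,np.ones((2,2)))>0
        p=rep(nm,m)
        r=cv2.minAreaRect(p[:,:2].astype(np.float32)*1000);print('  rect',r)
    rect('base',wood&(Z>.006)&(Z<.018)&(X>.45))
    rect('stand',wood&(Z>.028)&(Z<.04)&(X<.48))
    for nm,hr in (('blue',(105,130)),('yellow',(22,35)),('green',(50,80)),('red',(0,6))):
        m=near&(H>=hr[0])&(H<=hr[1])&(S>130)&(Z>.02)
        if nm=='red': m=near&((H<4)|(H>175))&(S>180)&(Z>.02)&(X>.45)
        p=rep(nm,m)
        if len(p)>5:
            q=p[p[:,2]>p[:,2].max()-.01]; print('   top part',len(q),q.mean(0).round(4))
    s=near&(S<40)&(Z>.12)&(Z<.16)&(X>.5);p=rep('strip',s)
    if len(p)>5:
        c=np.polyfit(p[:,1],p[:,0],1);print('  strip angle',np.degrees(np.arctan(c[0])),c)
E
```

```text
top table 25825 med [ 4.893e-01  1.431e-01 -1.000e-04] min [ 0.3001 -0.1    -0.0108] max [0.75  0.35  0.003]
top base 5049 med [0.6237 0.0452 0.0127] min [ 0.5604 -0.0915 -0.0062] max [0.714  0.1779 0.1831]
  rect ((637.3395385742188, 44.01548767089844), (259.8682861328125, 129.332275390625), 83.77735137939453)
top stand 1268 med [0.4047 0.2464 0.0345] min [ 0.3658  0.1985 -0.0051] max [0.4478 0.3056 0.1659]
  rect ((406.7049560546875, 251.4542236328125), (99.04493713378906, 70.38983154296875), 81.59649658203125)
top blue 86 med [0.4089 0.2463 0.1206] min [0.4047 0.2284 0.0339] max [0.4142 0.2595 0.167 ]
   top part 35 [0.4098 0.2523 0.1631]
top yellow 81 med [0.6389 0.0513 0.1437] min [0.6344 0.0243 0.1093] max [0.6474 0.0804 0.1519]
   top part 56 [0.6391 0.053  0.1457]
top green 16 med [ 0.6249 -0.0167  0.0746] min [ 0.6181 -0.0407  0.0442] max [0.6291 0.0058 0.1831]
   top part 5 [ 0.6276 -0.0159  0.1813]
top red 12 med [0.6383 0.1152 0.1278] min [0.6345 0.0904 0.0713] max [0.6438 0.1371 0.1857]
   top part 6 [0.6391 0.1143 0.1824]
top strip 342 med [0.6391 0.0265 0.1435] min [ 0
[... 630 characters left out ...]
e blue 412 med [0.412  0.2495 0.0928] min [0.3876 0.2291 0.0297] max [0.4161 0.2774 0.163 ]
   top part 53 [0.4103 0.252  0.1595]
scene yellow 350 med [0.6394 0.0528 0.1366] min [0.6332 0.0239 0.1249] max [0.6444 0.0832 0.1465]
   top part 180 [0.6393 0.0526 0.1418]
scene green 450 med [ 0.6273 -0.0188  0.086 ] min [ 0.6174 -0.0422  0.0287] max [0.6307 0.0057 0.1839]
   top part 83 [ 0.6252 -0.0181  0.1801]
scene red 481 med [0.6402 0.1105 0.0881] min [0.6309 0.0897 0.0274] max [0.6446 0.1387 0.1838]
   top part 88 [0.6388 0.1127 0.1804]
scene strip 1400 med [0.6412 0.0517 0.1368] min [ 0.6233 -0.0723  0.12  ] max [0.6615 0.1684 0.1599]
  strip angle 6.058656882961785 [0.10613941 0.63631081]
```

```bash
python3 - <<'E'
import cv2
a=cv2.imread('pics/scene0.png');cv2.imwrite('pics/c1.png',cv2.resize(a[130:380,260:460],None,fx=3.0,fy=2.4*1.0 if 0 else 3.0)[:600*1][:,:600]) 
cv2.imwrite('pics/c1.png',cv2.resize(a[230:380,265:455],None,fx=4,fy=4))
a=cv2.imread('pics/top0.png');cv2.imwrite('pics/c2.png',cv2.resize(a[145:325,170:370],None,fx=3.3,fy=3.3))
E
```

```text
(no output)
```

View pics/c1.png

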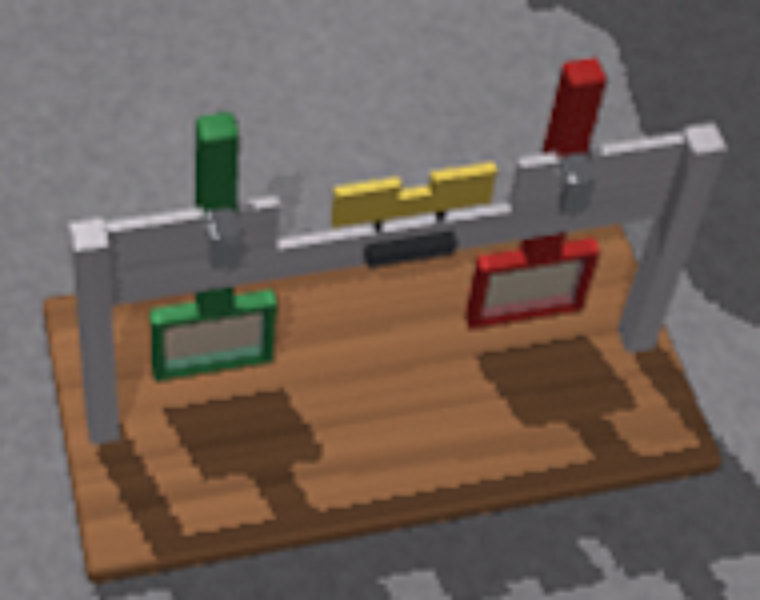

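View pics/c2.png

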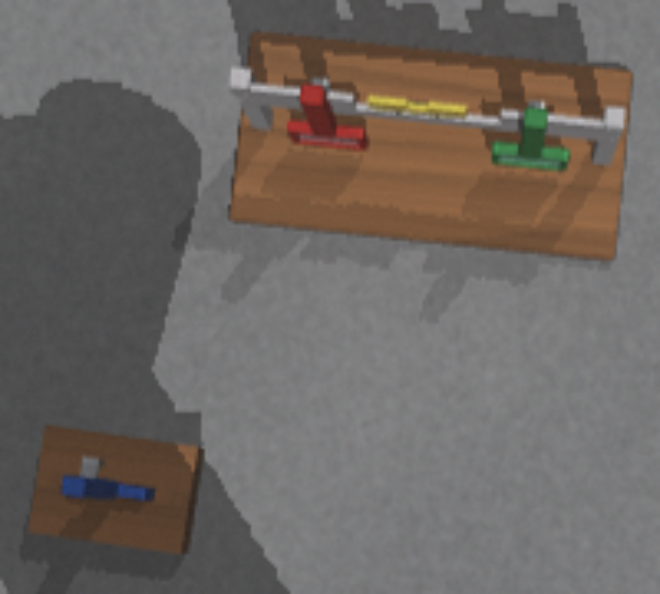

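```bash
cat > meas.py <<'E'
from h import *
def line(p):  # x = a*y+b robust
    for _ in range(5):
        c=np.polyfit(p[:,1],p[:,0],1);r=p[:,0]-np.polyval(c,p[:,1]);p=p[abs(r)<max(2.0*r.std(),.0008)]
    return c,len(p)
def masks(im,P):
    hsv=cv2.cvtColor(im,cv2.COLOR_RGB2HSV);H,S,V=[hsv[...,i].astype(int) for i in range(3)]
    X,Y,Z=P[...,0],P[...,1],P[...,2]
    near=(X>0.3)&(X<0.75)&(Y>-.1)&(Y<.35)
    return dict(blue=near&(H>=105)&(H<=130)&(S>130)&(Z>.02),yellow=near&(H>=22)&(H<=35)&(S>110)&(Z>.12),
      green=near&(H>=50)&(H<=80)&(S>110)&(Z>.02),red=near&((H<4)|(H>175))&(S>150)&(Z>.02)&(X>.45),wood=near&(H<20)&(S>80))
E
python3 - <<'E'
from meas import *
for n in('top','scene'):
    z=np.load('pics/%s0.npz'%n);im=z['im'];P=cloud(n,z['d']);M=masks(im,P);Z=P[...,2];X=P[...,0]
    for nm,m in (('base',M['wood']&(abs(Z-.012)<.003)&(X>.5)),('stand',M['wood']&(abs(Z-.034)<.003)&(X<.48))):
        k,l,s,c=cv2.connectedComponentsWithStats(m.astype(np.uint8));i=1+s[1:,4].argmax()
        p=P[l==i]; print(n,nm,len(p),cv2.minAreaRect(p[:,:2].astype(np.float32)*1000))
    for nm,zt in (('blue',.162),('red',.183),('green',.183)):
        p=P[M[nm]&(abs(Z-zt)<.0035)]
        print(n,nm,'top face',len(p),p.mean(0).round(4) if len(p) else '',(p.min(0).round(4),p.max(0).round(4)) if len(p) else '')
    for nm in('red','green'):
        p=P[M[nm]&(Z>.02)&(Z<.075)];print(n,nm,'frame',len(p),p[:,1].min().round(4),p[:,1].max().round(4),np.median(p[:,0]).round(4))
    p=P[M['blue']&(Z<.05)]; 
    if len(p)>5: print('blue frame',len(p),line(p),p[:,1].min(),p[:,1].max())
    p=P[M['yellow']]; print('yellow line',line(p),np.degrees(np.arctan(line(p)[0][0])))
    q=P[M['yellow']&(Z>.1425)];ys=np.sort(q[:,1]);g=np.diff(ys);i=g.argmax();print('gap in top edge',ys[0],ys[i],ys[i+1],ys[-1])
E
```

```text
top base 2536 ((613.5810546875, 49.31507873535156), (258.7704162597656, 78.97307586669922), 84.03325653076172)
top stand 939 ((409.460205078125, 252.60015869140625), (100.2765121459961, 69.30900573730469), 82.22867584228516)
top blue top face 29 [0.4099 0.2519 0.163 ] (array([0.4058, 0.2457, 0.1596]), array([0.4136, 0.2588, 0.1654]))
top red top face 37 [0.6373 0.1134 0.1831] (array([0.6313, 0.1073, 0.1795]), array([0.6433, 0.1192, 0.1863]))
top green top face 30 [ 0.6238 -0.0179  0.1826] (array([ 0.6186, -0.0244,  0.1798]), array([ 0.6291, -0.0127,  0.1865]))
top red frame 67 0.0885 0.1374 0.6367
top green frame 50 -0.0409 0.0058 0.6232
blue frame 17 (array([0.0840003 , 0.38725458]), 17) 0.22885164822895918 0.24555243826871836
yellow line (array([0.10735585, 0.63298984]), 81) 6.1275683893453685
gap in top edge 0.024312389017211188 0.04628981069755672 0.05831019662921777 0.0803920515332676
scene base 7971 ((639.829345703125, 47.1431884765625), (259.59735107421875, 129.40045166015625), 83.17308044433594)
scene stand 917 ((407.89697265625, 253.81781005859375), (100.91564178466797, 74.60655212402344), 81.6455078125)
scene blue top face 36 [0.4094 0.2526 0.1611] (array([0.4022, 0.2471, 0.1587]), array([0.4152, 0.2593, 0.163 ]))
scene red top face 65 [0.6381 0.1134 0.1817] (array([0.6312, 0.1072, 0.1795]), array([0.6436, 0.1201, 0.1838]))
scene green top face 65 [ 0.6238 -0.0179  0.1817] (array([ 0.6171, -0.0238,  0.1797]), array([ 0.6297, -0.0113,  0.1839]))
scene red frame 219 0.0897 0.1387 0.6382
scene green frame 209 -0.0422 0.0069 0.6246
blue frame 62 (array([0.16526461, 0.36831872]), 49) 0.2291009712204314 0.2773729505267831
yellow line (array([0.10625645, 0.63456704]), 259) 6.06528805753346
gap in top edge 0.02399440656546359 0.047505939602823316 0.060223469803105056 0.08317154339784169
```

```bash
cat >> h.py <<'E'
def rq(q): return R.from_quat([q[1],q[2],q[3],q[0]])
def goal(yaw_deg,flip=1):
    a=np.radians(yaw_deg);x=flip*np.array([np.cos(a),np.sin(a),0]);y=np.array([0,0,-1.]);return R.from_matrix(np.stack([x,y,np.cross(x,y)],1))
def plan(p,yaw,flip=1):
    o=manip.get_obs();r=rq(o['tool_rot']);d=np.array(p)-o['tool_pos']
    g=goal(yaw,flip);rv=(r.inv()*g).as_rotvec()
    print('t',round(o['t'],2),'pos',o['tool_pos'].round(4),'F',o['ft_force'].round(2),'T',o['ft_torque'].round(3),'w',round(o['width'],4),'q',o['qpos'].round(2))
    print(' world d mm',(d*1000).round(1),' tool d cm',(r.inv().apply(d)*100).round(2),' rotvec',rv.round(3),'deg',np.degrees(np.linalg.norm(rv)).round(1))
    print(' tool axes\n',r.as_matrix().round(3))
E
python3 - <<'E'
from h import *
plan([.4097,.2522,.19],-8,1)
plan([.4097,.2522,.19],-8,-1)
E
```

```text
t 0.1 pos [0.1377 0.5835 0.2305] F [-0.18  0.5  -0.29] T [-0.002 -0.004 -0.009] w 0.0852 q [ 1.34  0.31 -0.05  1.21  0.    1.57]
 world d mm [ 272.  -331.3  -40.5]  tool d cm [-25.99   4.09 -34.08]  rotvec [ 1.000e-03  1.479e+00 -1.000e-03] deg 84.7
 tool axes
 [[ 0.23  -0.    -0.973]
 [ 0.973 -0.002  0.23 ]
 [-0.002 -1.     0.   ]]
t 0.1 pos [0.1377 0.5835 0.2305] F [-0.18  0.5  -0.29] T [-0.002 -0.004 -0.009] w 0.0852 q [ 1.34  0.31 -0.05  1.21  0.    1.57]
 world d mm [ 272.  -331.3  -40.5]  tool d cm [-25.99   4.09 -34.08]  rotvec [-1.000e-03 -1.663e+00 -1.000e-03] deg 95.3
 tool axes
 [[ 0.23  -0.    -0.973]
 [ 0.973 -0.002  0.23 ]
 [-0.002 -1.     0.   ]]
```

Call:
{"name": "apply_moves", "arguments": {"motion": [[60,-3.2,0,-3.2,0,0.14,0],[60,-3.6,0,-2.8,0,0.14,0],[60,-4,0,-2.2,0,0.14,0],[60,-4.2,0,-1.6,0,0.14,0],[60,-4.3,0,-1,0,0.14,0],[60,-4.4,0,-0.4,0,0.14,0],[60,-4.4,0,0.3,0,0.14,0],[60,-4.2,0,1,0,0.14,0]], "force": 40}}

```text
t: 0.9
tool_pos: [0.0322, 0.3191, 0.2257]
tool_rot: [-0.701, 0.705, 0.076, -0.077]
ft_force: [-1.1, 1.5, -0.1]
width: 0.0514
```

```bash
python3 - <<'E'
from h import *
plan([.4097,.2522,.19],-8,1)
E
```

```text
t 0.9 pos [0.0322 0.3191 0.2257] F [-1.14  1.45 -0.06] T [0.117 0.025 0.038] w 0.0514 q [ 1.47 -0.21 -0.62  1.17  0.    2.82]
 world d mm [377.5 -66.9 -35.7]  tool d cm [ 35.45   3.58 -14.6 ]  rotvec [ 0.007  0.356 -0.001] deg 20.4
 tool axes
 [[ 0.977 -0.001 -0.214]
 [ 0.214 -0.007  0.977]
 [-0.003 -1.    -0.007]]
```

Call:
{"name": "apply_moves", "arguments": {"motion": [[60,4,0,-0.5,0,0,0],[60,4.5,0,-1.5,0,0,0],[60,4.5,0,-1.8,0,0.03,0],[60,4.5,0,-2,0,0.05,0],[60,4.5,0,-2,0,0.07,0],[60,4.5,0,-2,0,0.08,0],[60,4.5,0,-2,0,0.07,0],[60,2.5,0,-1,0,0.05,0]]}}

```text
t: 1.7
tool_pos: [0.3734, 0.2451, 0.2242]
tool_rot: [-0.705, 0.707, -0.038, 0.036]
ft_force: [0.2, 0.3, -0.3]
width: 0.0511
```

```bash
python3 - <<'E'
from h import *
plan([.4097,.2522,.19],-8,1)
E
```

```text
t 1.7 pos [0.3734 0.2451 0.2242] F [ 0.17  0.28 -0.27] T [-0.008  0.069  0.027] w 0.0511 q [ 0.58  0.03 -0.4   1.14  0.    2.26]
 world d mm [ 36.3   7.1 -34.2]  tool d cm [3.55 3.41 1.09]  rotvec [ 0.002  0.035 -0.003] deg 2.0
 tool axes
 [[ 0.995 -0.003  0.104]
 [-0.104 -0.002  0.995]
 [-0.003 -1.    -0.002]]
```

Call:
{"name": "apply_moves", "arguments": {"motion": [[60,1.8,0,0.5,0.002,0.035,-0.003],[60,1.7,1.0,0.6,0,0,0],[60,0,1,0,0,0,0],[60,0,0,0,0,0,0]]}}

```text
t: 2.1
tool_pos: [0.4137, 0.2482, 0.2018]
tool_rot: [-0.704, 0.706, -0.054, 0.052]
ft_force: [0.5, -0.0, 0.3]
width: 0.0511
```

```bash
python3 - <<'E'
from h import *
plan([.4097,.2522,.1285],-8,1)
snap('scene','s1')
E
```

```text
t 2.1 pos [0.4137 0.2482 0.2018] F [ 0.49 -0.02  0.32] T [-0.02  -0.002 -0.018] w 0.0511 q [ 0.54  0.11 -0.37  1.09 -0.    2.26]
 world d mm [ -4.    4.  -73.3]  tool d cm [-0.44  7.33  0.35]  rotvec [ 0.002 -0.011 -0.002] deg 0.6
 tool axes
 [[ 0.989 -0.002  0.15 ]
 [-0.15  -0.002  0.989]
 [-0.002 -1.    -0.002]]
```

View pics/s1.png

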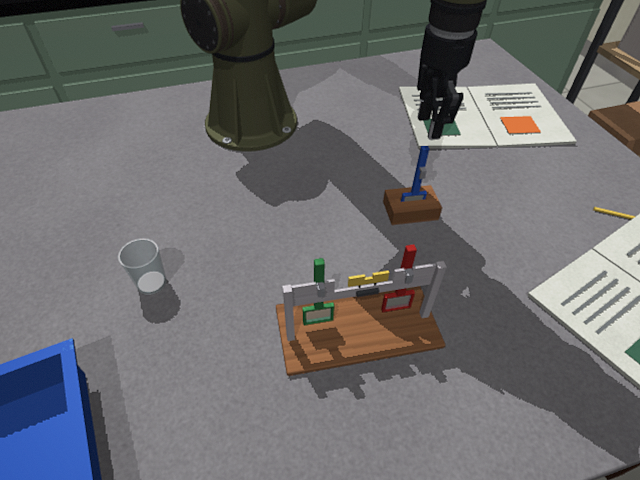

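The gripper tips (440,130) stand above the blue handle (423,150). I'll correct x and y, then descend.

Call:
{"name": "apply_moves", "arguments": {"motion": [[60,-0.4,0,0.35,0.002,-0.011,-0.002],[60,0,0,0,0,0,0],[60,0,1,0,0,0,0],[60,0,1,0,0,0,0],[60,0,0,0,0,0,0]]}}

```text
t: 2.65
tool_pos: [0.4076, 0.2537, 0.1822]
tool_rot: [0.706, -0.705, 0.047, -0.048]
ft_force: [-0.4, 0.0, 0.3]
width: 0.0513
```

```bash
python3 - <<'E'
from h import *
plan([.4097,.2522,.1285],-8,1)
E
```

```text
t 2.65 pos [0.4076 0.2537 0.1822] F [-0.38  0.01  0.32] T [ 0.025 -0.011  0.012] w 0.0513 q [ 0.56  0.11 -0.41  1.04 -0.    2.26]
 world d mm [  2.1  -1.5 -53.7]  tool d cm [ 0.22  5.37 -0.13]  rotvec [-0.001  0.006  0.002] deg 0.3
 tool axes
 [[ 0.991  0.002  0.134]
 [-0.134  0.001  0.991]
 [ 0.002 -1.     0.001]]
```

Call:
{"name": "apply_moves", "arguments": {"motion": [[60,0.15,0.8,-0.1,0,0.004,0],[60,0,1,0,0,0,0],[60,0,1,0,0,0,0],[60,0,0.8,0,0,0,0],[60,0,0.6,0,0,0,0],[60,0,0.3,0,0,0,0],[60,0,0,0,0,0,0],[60,0,0,0,0,0,0]]}}

```text
t: 3.45
tool_pos: [0.4085, 0.2519, 0.1321]
tool_rot: [0.705, -0.705, 0.049, -0.049]
ft_force: [0.1, -0.7, -0.1]
width: 0.0512
```

```bash
python3 - <<'E'
from h import *
plan([.4097,.2522,.1285],-8,1)
E
```

```text
t 3.45 pos [0.4085 0.2519 0.1321] F [ 0.12 -0.72 -0.08] T [-0.014 -0.026 -0.044] w 0.0512 q [ 0.55  0.16 -0.48  0.93 -0.    2.26]
 world d mm [ 1.2  0.3 -3.6]  tool d cm [0.11 0.36 0.05]  rotvec [-0.     0.001  0.   ] deg 0.1
 tool axes
 [[ 0.99   0.     0.138]
 [-0.138  0.     0.99 ]
 [ 0.    -1.     0.   ]]
```

Call:
{"name": "apply_moves", "arguments": {"motion": [[60,0.1,0.3,0.03,0,0,0],[60,0,0,0,0,0,0],[10,0,0,0,0,0,0],[5,0,0,0,0,0,0],[5,0,0,0,0,0,0],[5,0,0,0,0,0,0],[5,0,0,0,0,0,0],[5,0,0,0,0,0,0]], "force": 40}}

```text
t: 4.25
tool_pos: [0.4105, 0.2526, 0.1301]
tool_rot: [0.706, -0.705, 0.048, -0.05]
ft_force: [-0.1, -0.2, -0.4]
width: 0.0114
```

```bash
python3 - <<'E'
from h import *
plan([.4097,.2522,.1285],-8,1)
E
```

```text
t 4.25 pos [0.4105 0.2526 0.1301] F [-0.05 -0.2  -0.45] T [ 0.022 -0.024 -0.025] w 0.0114 q [ 0.55  0.16 -0.49  0.92  0.    2.26]
 world d mm [-0.8 -0.4 -1.6]  tool d cm [-0.07  0.16 -0.06]  rotvec [-0.002  0.001  0.002] deg 0.2
 tool axes
 [[ 0.99   0.002  0.138]
 [-0.138  0.001  0.99 ]
 [ 0.002 -1.     0.002]]
```

Call:
{"name": "apply_moves", "arguments": {"motion": [[5,0,-0.4,0,0,0,0],[5,0,-0.8,0,0,0,0],[5,0,-1,0,0,0,0],[5,0,-1,0,0,0,0],[5,0,-1.2,0,0,0,0],[5,0,-1.2,0,0,0,0],[5,0,-0.8,0,0,0,0],[5,0,-0.3,0,0,0,0]]}}

```text
t: 5.05
tool_pos: [0.4108, 0.2528, 0.2043]
tool_rot: [0.706, -0.704, 0.048, -0.05]
ft_force: [-0.2, 0.3, -1.2]
width: 0.0115
```

```bash
python3 - <<'E'
from h import *
plan([.55,.064,.212],-6.1,1)
snap('scene','s2')
E
```

```text
t 5.05 pos [0.4108 0.2528 0.2043] F [-0.18  0.32 -1.19] T [0.009 0.01  0.027] w 0.0115 q [ 0.55  0.1  -0.37  1.09 -0.    2.26]
 world d mm [ 139.2 -188.8    7.7]  tool d cm [ 16.4   -0.76 -16.77]  rotvec [-0.003 -0.032  0.004] deg 1.9
 tool axes
 [[ 0.99   0.004  0.138]
 [-0.138  0.002  0.99 ]
 [ 0.004 -1.     0.003]]
```

View pics/s2.png

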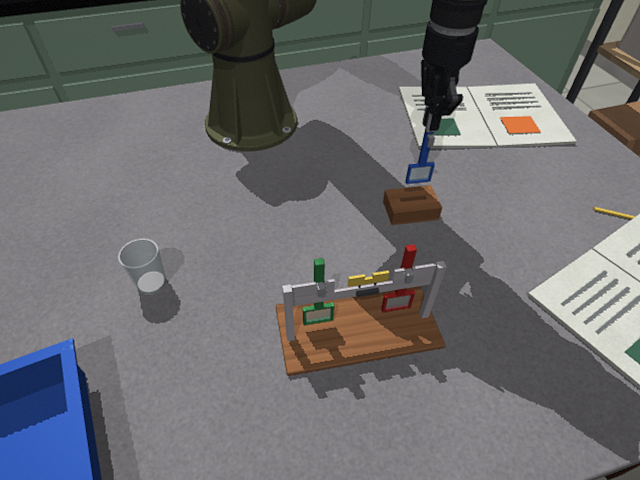

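Call:
{"name": "apply_moves", "arguments": {"motion": [[5,1,-0.2,-1,0,-0.004,0],[5,2,-0.2,-2.1,0,-0.006,0],[5,2.5,-0.1,-2.8,0,-0.006,0],[5,2.8,0,-3,0,-0.006,0],[5,2.8,0,-3,-0.003,-0.006,0.004],[5,2.3,0,-2.6,0,-0.004,0],[5,1.4,0,-1.5,0,0,0],[5,0.6,0,-0.6,0,0,0]]}}

```text
t: 5.9
tool_pos: [0.5472, 0.0642, 0.2071]
tool_rot: [0.706, -0.706, 0.037, -0.034]
ft_force: [-0.4, 1.1, -1.2]
width: 0.0116
```

```bash
python3 - <<'E'
from h import *
plan([.5495,.051,.212],-6.1,1)
E
```

```text
t 5.9 pos [0.5472 0.0642 0.2071] F [-0.38  1.13 -1.16] T [ 0.016  0.046 -0.04 ] w 0.0116 q [ 0.12  0.24 -0.21  1.13  0.    1.79]
 world d mm [  2.3 -13.2   4.9]  tool d cm [ 0.36 -0.49 -1.29]  rotvec [ 0.     0.006 -0.003] deg 0.4
 tool axes
 [[ 0.995 -0.003  0.1  ]
 [-0.1    0.     0.995]
 [-0.003 -1.    -0.   ]]
```

Call:
{"name": "apply_moves", "arguments": {"motion": [[5,0.2,-0.2,-0.6,0,0.006,-0.003],[5,0,0,-0.3,0,0,0],[5,0,0,0,0,0,0],[5,0,0,0,0,0,0]]}}

```text
t: 6.3
tool_pos: [0.5466, 0.0556, 0.2082]
tool_rot: [0.706, -0.706, 0.039, -0.036]
ft_force: [-0.3, -0.6, 0.1]
width: 0.0117
```

```bash
cat > rel.py <<'E'
from meas import *
import sys
from workcell import manip
tag=sys.argv[1]
plan([float(a) for a in sys.argv[2:5]],-6.1,1)
for n in('scene','top'):
    im,d=snap(n,n+tag);P=cloud(n,d);M=masks(im,P);Z=P[...,2]
    for nm in('blue','red','green','yellow'):
        p=P[M[nm]]
        if nm in('red','green'): q=p[abs(p[:,2]-.183)<.0035]
        else: q=p
        if len(p)>3: print(n,nm,len(p),'mean',p.mean(0).round(4),'min',p.min(0).round(4),'max',p.max(0).round(4),'| top',len(q),q.mean(0).round(4) if len(q) else '')
    b=P[M['blue']]
    if len(b)>10:
        zb=b[:,2].min(); f=b[(b[:,2]<zb+.05)]; print('  frame',len(f),f.mean(0).round(4),'y',f[:,1].min().round(4),f[:,1].max().round(4), line(f)[0].round(4))
        for z0 in np.arange(zb,b[:,2].max(),.015):
            s=b[(b[:,2]>=z0)&(b[:,2]<z0+.015)]
            if len(s)>2: print('   z',s[:,2].mean().round(4),'x',s[:,0].mean().round(4),'y mid',((s[:,1].min()+s[:,1].max())/2).round(4),len(s))
E
python3 rel.py 3 .5495 .051 .212
```

```text
t 6.3 pos [0.5466 0.0556 0.2082] F [-0.27 -0.59  0.14] T [-0.01  -0.036 -0.032] w 0.0117 q [ 0.1   0.23 -0.21  1.13  0.    1.78]
 world d mm [ 2.9 -4.6  3.8]  tool d cm [ 0.34 -0.38 -0.43]  rotvec [-0.     0.    -0.003] deg 0.2
 tool axes
 [[ 0.994 -0.003  0.106]
 [-0.106  0.001  0.994]
 [-0.003 -1.     0.   ]]
scene blue 455 mean [0.5471 0.0543 0.1408] min [0.4956 0.0193 0.0852] max [0.6044 0.0827 0.4128] | top 455 [0.5471 0.0543 0.1408]
scene red 522 mean [0.6391 0.1116 0.109 ] min [0.5373 0.0203 0.0284] max [0.6444 0.1388 0.3523] | top 60 [0.6378 0.1134 0.1818]
scene green 486 mean [ 0.6257 -0.0184  0.1106] min [ 0.4972 -0.0421  0.0284] max [0.6304 0.0493 0.2835] | top 65 [ 0.6239 -0.018   0.1817]
scene yellow 357 mean [0.6393 0.0526 0.1375] min [0.5395 0.021  0.1214] max [0.6446 0.0826 0.4475] | top 357 [0.6393 0.0526 0.1375]
  frame 250 [0.5464 0.0554 0.1121] y 0.032 0.0806 [0.1171 0.5404]
   z 0.0897 x 0.5463 y mid 0.0559 83
   z 0.107 x 0.5475 y mid 0.0561 31
   z 0.1259 x 0.5457 y mid 0.0563 113
   z 0.1374 x 0.5489 y mid 0.0569 63
   z 0.1529 x 0.5493 y mid 0.0558 58
   z 0.1658 x 0.5479 y mid 0.0556 41
   z 0.1828 x 0.548 y mid 0.0516 31
   z 0.1957 x 0.5474 y mid 0.0556 16
   z 0.2699 x 0.503 y mid 0.0494 4
   z 0.2864 x 0.5551 y mid 0.0599 3
   z 0.3456 x 0.5417 y mid 0.0198 4
top green 92 mean [ 0.6216 -0.023   0.1329] min [ 0.6163 -0.041   0.0278] max [ 0.6284 -0.0126  0.1894] | top 29 [ 0.6238 -0.0184  0.1835]
```

```bash
python3 - <<'E'
import cv2,numpy as np
a=cv2.imread('pics/scene3.png')[180:380,255:455];b=cv2.imread('pics/top3.png')[130:330,200:400]
cv2.imwrite('pics/c3.png',cv2.resize(np.hstack([a,b]),None,fx=2,fy=2))
E
```

```text
(no output)
```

View pics/c3.png

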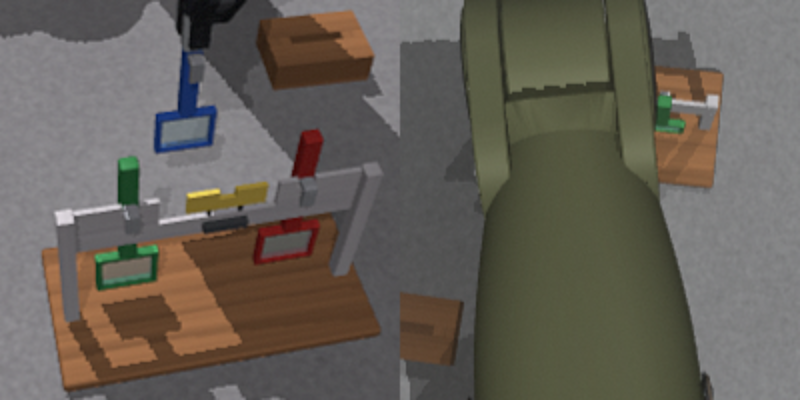

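The blue lens hangs straight in the gripper in front of the gap, with its frame at crop (185,130). The neighbours are unmoved. I'll go forward over the strip.

Call:
{"name": "apply_moves", "arguments": {"motion": [[5,0.6,0,-0.1,0,0,0],[5,1.2,0,-0.1,0,0,0],[5,1.5,0,-0.1,0,0,0],[5,1.5,0,-0.1,0,0,0],[5,1.3,0,0,0,0,0],[5,0.9,0,0,0,0,0],[5,0.4,0,0,0,0,0],[5,0,0,0,0,0,0]]}}

```text
t: 7.2
tool_pos: [0.627, 0.0445, 0.208]
tool_rot: [0.706, -0.706, 0.037, -0.036]
ft_force: [0.5, 0.0, -0.8]
width: 0.0114
```

```bash
python3 - <<'E'
from h import *
plan([.6295,.042,.208],-6.1,1)
E
```

```text
t 7.2 pos [0.627  0.0445 0.208 ] F [ 0.47  0.04 -0.82] T [ 0.013 -0.007 -0.057] w 0.0114 q [ 0.07  0.38 -0.01  1.18  0.    1.74]
 world d mm [ 2.5 -2.5  0. ]  tool d cm [ 0.27 -0.   -0.23]  rotvec [-0.001  0.003 -0.001] deg 0.2
 tool axes
 [[ 0.995 -0.001  0.103]
 [-0.103  0.001  0.995]
 [-0.001 -1.     0.001]]
```

Call:
{"name": "apply_moves", "arguments": {"motion": [[5,0.25,0,-0.2,0,0.003,0],[5,0,0.4,0,0,0,0],[5,0,0.6,0,0,0,0],[5,0,0.6,0,0,0,0],[5,0,0.5,0,0,0,0],[5,0,0.3,0,0,0,0],[5,0,0,0,0,0,0],[5,0,0,0,0,0,0]]}}

```text
t: 8.0
tool_pos: [0.6272, 0.0423, 0.1813]
tool_rot: [0.706, -0.706, 0.038, -0.036]
ft_force: [-0.2, 0.6, -0.0]
width: 0.0112
```

```bash
python3 rel.py 4 .6295 .042 .18 | grep -v '^top'; python3 - <<'E'
import cv2,numpy as np
a=cv2.imread('pics/scene4.png')[190:380,265:455]
cv2.imwrite('pics/c4.png',cv2.resize(a,None,fx=3.15,fy=3.15))
E
```

```text
t 8.0 pos [0.6272 0.0423 0.1813] F [-0.23  0.61 -0.01] T [-0.025 -0.054  0.052] w 0.0112 q [ 0.07  0.39 -0.05  1.13  0.    1.74]
 world d mm [ 2.3 -0.3 -1.3]  tool d cm [ 0.24  0.13 -0.01]  rotvec [-0.     0.001 -0.003] deg 0.2
 tool axes
 [[ 0.994 -0.003  0.106]
 [-0.106  0.001  0.994]
 [-0.003 -1.     0.   ]]
scene blue 180 mean [0.6257 0.0388 0.1157] min [0.5798 0.0048 0.0591] max [0.6524 0.0703 0.3994] | top 180 [0.6257 0.0388 0.1157]
scene red 511 mean [0.6393 0.1117 0.1103] min [0.631  0.0895 0.0286] max [0.6441 0.1393 0.1835] | top 64 [0.6381 0.1133 0.1819]
scene green 479 mean [ 0.626  -0.0183  0.1109] min [ 0.6167 -0.0422  0.0286] max [0.6888 0.0424 0.2684] | top 64 [ 0.6239 -0.0181  0.1818]
scene yellow 360 mean [0.6396 0.0529 0.1414] min [0.602  0.005  0.1209] max [0.6556 0.0827 0.4873] | top 360 [0.6396 0.0529 0.1414]
  frame 102 [0.6267 0.0404 0.0662] y 0.0189 0.0664 [0.0997 0.6229]
   z 0.0636 x 0.6268 y mid 0.0427 91
   z 0.0769 x 0.6273 y mid 0.0428 6
   z 0.0995 x 0.6192 y mid 0.0262 4
   z 0.1431 x 0.6267 y mid 0.0386 23
   z 0.1567 x 0.6278 y mid 0.0388 32
   z 0.1674 x 0.6287 y mid 0.0371 6
   z 0.2318 x 0.5961 y mid 0.0339 6
   z 0.3965 x 0.6317 y mid 0.0375 6
```

View pics/c4.png

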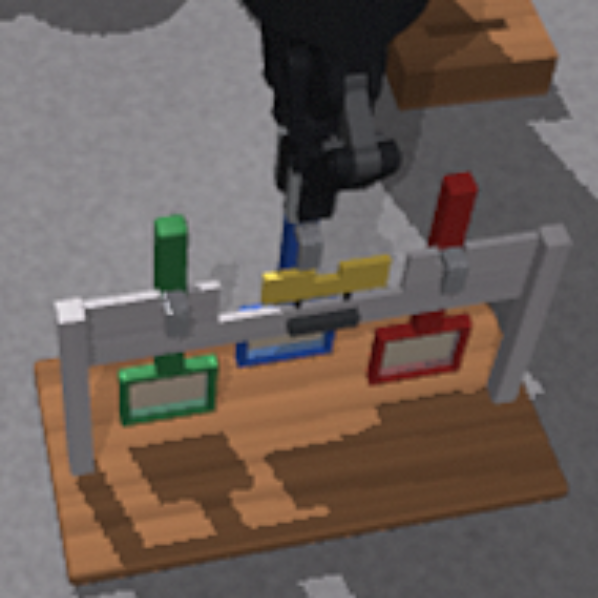

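The hook is just above the saddle's left land (crop 305,240), and the frame is between the neighbours. It needs to go 2.3 mm forward, then down slowly.

Call:
{"name": "apply_moves", "arguments": {"motion": [[5,0.23,0,0,0,0,-0.002],[5,0,0,0,0,0,0],[5,0,0,0,0,0,0]]}}

```text
t: 8.4
tool_pos: [0.6303, 0.0421, 0.1822]
tool_rot: [0.706, -0.706, 0.037, -0.038]
ft_force: [-0.5, -0.5, -1.4]
width: 0.0113
```

```bash
python3 - <<'E'
from h import *
plan([.6295,.042,.165],-6.1,1)
E
```

```text
t 8.4 pos [0.6303 0.0421 0.1822] F [-0.49 -0.52 -1.37] T [-0.033  0.006 -0.01 ] w 0.0113 q [ 0.07  0.39 -0.05  1.13  0.    1.74]
 world d mm [ -0.8  -0.1 -17.2]  tool d cm [-0.08  1.72 -0.02]  rotvec [-0.001  0.001  0.001] deg 0.1
 tool axes
 [[ 0.994  0.001  0.106]
 [-0.106  0.001  0.994]
 [ 0.001 -1.     0.001]]
```

Call:
{"name": "apply_moves", "arguments": {"motion": [[5,-0.06,0.2,0,0,0,0],[5,0,0.3,0,0,0,0],[5,0,0.3,0,0,0,0],[5,0,0.3,0,0,0,0],[5,0,0.2,0,0,0,0],[5,0,0.1,0,0,0,0],[5,0,0,0,0,0,0],[5,0,0,0,0,0,0]]}}

```text
t: 9.2
tool_pos: [0.6295, 0.0422, 0.1666]
tool_rot: [0.706, -0.706, 0.037, -0.037]
ft_force: [0.5, 0.0, -0.6]
width: 0.0115
```

```bash
python3 - <<'E'
from h import *
plan([.6295,.042,.1585],-6.1,1)
E
```

```text
t 9.2 pos [0.6295 0.0422 0.1666] F [ 0.55  0.   -0.65] T [-0.025 -0.032 -0.059] w 0.0115 q [ 0.07  0.4  -0.07  1.1   0.    1.74]
 world d mm [ 0.  -0.2 -8.1]  tool d cm [ 0.01  0.81 -0.02]  rotvec [-0.001  0.001  0.   ] deg 0.1
 tool axes
 [[ 0.994  0.     0.106]
 [-0.106  0.001  0.994]
 [ 0.    -1.     0.001]]
```

Call:
{"name": "apply_moves", "arguments": {"motion": [[5,0,0.15,0,0,0,0],[5,0,0.15,0,0,0,0],[5,0,0.15,0,0,0,0],[5,0,0.1,0,0,0,0],[5,0,0,0,0,0,0],[5,0,0,0,0,0,0]]}}

```text
t: 9.8
tool_pos: [0.6297, 0.0422, 0.1609]
tool_rot: [0.706, -0.706, 0.037, -0.038]
ft_force: [0.6, -0.3, 0.4]
width: 0.0118
```

Call:
{"name": "apply_moves", "arguments": {"motion": [[5,0,0.1,0,0,0,0],[5,0,0.05,0,0,0,0],[5,0,0,0,0,0,0]]}}

```text
t: 10.1
tool_pos: [0.6297, 0.0422, 0.1593]
tool_rot: [0.706, -0.706, 0.037, -0.038]
ft_force: [-0.1, -0.3, -0.2]
width: 0.0112
```

Call:
{"name": "apply_moves", "arguments": {"motion": [[5,0,0.1,0,0,0,0],[5,0,0.05,0,0,0,0],[5,0,0,0,0,0,0]]}}

```text
t: 10.4
tool_pos: [0.6299, 0.0422, 0.1585]
tool_rot: [0.706, -0.706, 0.037, -0.038]
ft_force: [-0.9, 0.3, 1.7]
width: 0.0115
```

Call:
{"name": "apply_moves", "arguments": {"motion": [[5,0,0.08,0,0,0,0],[5,0,0.05,0.1,0,0,0],[5,0,0.05,0.1,0,0,0]]}}

```text
t: 10.7
tool_pos: [0.6304, 0.0433, 0.1573]
tool_rot: [-0.706, 0.707, -0.037, 0.039]
ft_force: [-1.5, -2.3, 3.2]
width: 0.0112
```

Call:
{"name": "apply_moves", "arguments": {"motion": [[5,0,0.03,0.1,0,0,0],[5,0,0.03,0.1,0,0,0]]}}

```text
t: 10.9
tool_pos: [0.631, 0.0446, 0.157]
tool_rot: [-0.705, 0.707, -0.037, 0.039]
ft_force: [-0.9, -1.9, 2.9]
width: 0.0115
```

Call:
{"name": "apply_moves", "arguments": {"motion": [[5,-0.06,0.01,0.12,0,0,0],[5,-0.04,0.01,0.12,0,0,0],[5,-0.02,0.01,0.12,0,0,0]]}}

```text
t: 11.2
tool_pos: [0.631, 0.0482, 0.1572]
tool_rot: [-0.705, 0.707, -0.036, 0.04]
ft_force: [-0.1, -2.3, 3.5]
width: 0.0112
```

```bash
python3 - <<'E'
from h import *
plan([.6308,.054,.1505],-6.1,1)
E
```

```text
t 11.2 pos [0.631  0.0482 0.1572] F [-0.05 -2.25  3.47] T [-0.57   0.042 -0.049] w 0.0112 q [ 0.08  0.41 -0.09  1.07 -0.    1.76]
 world d mm [-0.2  5.8 -6.7]  tool d cm [-0.09  0.66  0.57]  rotvec [ 0.003 -0.001  0.006] deg 0.4
 tool axes
 [[ 0.994  0.005  0.107]
 [-0.107 -0.004  0.994]
 [ 0.006 -1.    -0.003]]
```

Call:
{"name": "apply_moves", "arguments": {"motion": [[5,-0.02,0.01,0.1,0.002,0,0.003],[5,-0.02,0.02,0.1,0,0,0.003],[5,-0.02,0.02,0.1,0,0,0]]}}

```text
t: 11.5
tool_pos: [0.631, 0.0516, 0.1568]
tool_rot: [-0.706, 0.706, -0.038, 0.038]
ft_force: [0.0, -2.2, 2.4]
width: 0.0115
```

Call:
{"name": "apply_moves", "arguments": {"motion": [[5,-0.02,0.02,0.08,0,0,0],[5,-0.02,0.02,0.08,0,0,0]]}}

```text
t: 11.7
tool_pos: [0.6299, 0.0545, 0.1552]
tool_rot: [0.707, -0.706, 0.039, -0.037]
ft_force: [0.1, -2.1, 0.1]
width: 0.0112
```

Call:
{"name": "apply_moves", "arguments": {"motion": [[5,0.03,0.06,0,0,0,0],[5,0.02,0.06,0,0,0,0],[5,0,0.05,0,0,0,0]]}}

```text
t: 12.0
tool_pos: [0.6298, 0.0544, 0.1526]
tool_rot: [0.706, -0.706, 0.039, -0.036]
ft_force: [0.4, -1.3, 0.5]
width: 0.011
```

```bash
python3 - <<'E'
from h import *
plan([.6308,.054,.1505],-6.1,1)
E
```

```text
t 12.0 pos [0.6298 0.0544 0.1526] F [ 0.37 -1.26  0.54] T [-0.309 -0.057 -0.015] w 0.011 q [ 0.09  0.42 -0.08  1.08  0.    1.76]
 world d mm [ 1.  -0.4 -2.1]  tool d cm [ 0.11  0.21 -0.03]  rotvec [-0.    -0.    -0.004] deg 0.2
 tool axes
 [[ 0.994 -0.004  0.106]
 [-0.106  0.001  0.994]
 [-0.004 -1.     0.   ]]
```

Call:
{"name": "apply_moves", "arguments": {"motion": [[5,0.04,0.06,-0.04,0,0,-0.004],[5,0,0.06,0,0,0,0],[5,0,0.05,0,0,0,0]]}}

```text
t: 12.3
tool_pos: [0.63, 0.0543, 0.1505]
tool_rot: [0.707, -0.706, 0.038, -0.037]
ft_force: [-0.3, -1.1, 2.0]
width: 0.0111
```

Call:
{"name": "apply_moves", "arguments": {"motion": [[5,0,0.05,0,0,0,0],[5,0,0.05,0,0,0,0],[5,0,0,0,0,0,0]]}}

```text
t: 12.6
tool_pos: [0.63, 0.0543, 0.1501]
tool_rot: [0.707, -0.706, 0.038, -0.038]
ft_force: [-1.6, -1.0, 2.0]
width: 0.0116
```

```bash
python3 rel.py 5 .6308 .054 .1505 | grep -v '^top'; python3 - <<'E'
import cv2,numpy as np
a=cv2.imread('pics/scene5.png')[190:380,265:455]
cv2.imwrite('pics/c5.png',cv2.resize(a,None,fx=3.15,fy=3.15))
E
```

```text
t 12.6 pos [0.63   0.0543 0.1501] F [-1.56 -1.04  2.02] T [-0.228  0.244 -0.02 ] w 0.0116 q [ 0.09  0.41 -0.09  1.06  0.    1.76]
 world d mm [ 0.8 -0.3  0.4]  tool d cm [ 0.08 -0.04 -0.02]  rotvec [-0.001  0.     0.   ] deg 0.1
 tool axes
 [[ 0.994  0.     0.106]
 [-0.106  0.001  0.994]
 [ 0.    -1.     0.001]]
scene blue 283 mean [0.6296 0.0537 0.0634] min [0.5855 0.0146 0.0283] max [0.6478 0.0797 0.4055] | top 283 [0.6296 0.0537 0.0634]
scene red 506 mean [0.6394 0.1115 0.1111] min [0.6304 0.0893 0.0284] max [0.6445 0.1385 0.1846] | top 62 [0.638  0.1135 0.1819]
scene green 479 mean [ 0.6259 -0.0186  0.111 ] min [ 0.6177 -0.0419  0.028 ] max [0.6305 0.0061 0.1841] | top 68 [ 0.6241 -0.0182  0.1818]
scene yellow 322 mean [0.6398 0.0524 0.1468] min [0.6038 0.0178 0.1235] max [0.668  0.0858 0.4549] | top 322 [0.6398 0.0524 0.1468]
  frame 254 [0.6298 0.0545 0.0546] y 0.0309 0.0797 [0.1116 0.6241]
   z 0.0326 x 0.63 y mid 0.0544 86
   z 0.0503 x 0.6301 y mid 0.0548 33
   z 0.0685 x 0.629 y mid 0.0553 115
   z 0.078 x 0.6334 y mid 0.0549 34
```

View pics/c5.png

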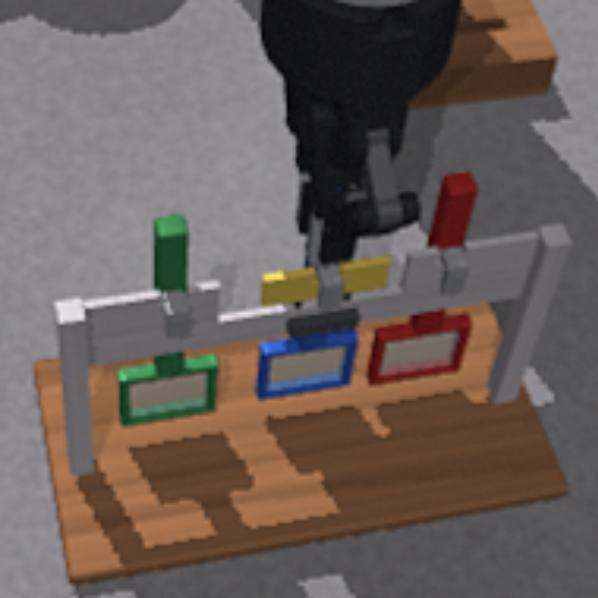

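Call:
{"name": "apply_moves", "arguments": {"motion": [[5,0,0,-0.03,0,0,0],[5,0,0,0,0,0,0]]}}

```text
t: 12.9
tool_pos: [0.63, 0.0543, 0.1502]
tool_rot: [0.707, -0.705, 0.037, -0.038]
ft_force: [-0.7, -1.3, 0.9]
width: 0.0112
```

Call:
{"name": "apply_moves", "arguments": {"motion": [[5,0.02,0,-0.02,0,0,0],[5,0,0.02,0,0,0,0],[5,0,0,0,0,0,0]]}}

```text
t: 13.2
tool_pos: [0.63, 0.0543, 0.15]
tool_rot: [0.707, -0.705, 0.038, -0.037]
ft_force: [-0.2, 0.4, 3.2]
width: 0.011
```

```bash
python3 - <<'E'
from h import *
plan([.6308,.054,.1505],-6.1,1)
E
```

```text
t 13.2 pos [0.63   0.0543 0.15  ] F [-0.17  0.4   3.25] T [-0.088  0.131 -0.044] w 0.011 q [ 0.08  0.41 -0.09  1.06  0.    1.76]
 world d mm [ 0.8 -0.3  0.5]  tool d cm [ 0.08 -0.05 -0.02]  rotvec [-0.002  0.    -0.   ] deg 0.1
 tool axes
 [[ 0.994 -0.     0.106]
 [-0.106  0.002  0.994]
 [-0.    -1.     0.002]]
```

Call:
{"name": "apply_moves", "arguments": {"motion": [[5,0,-0.03,0,0,0,0],[5,0,0,0,0,0,0]], "force": 20}}

```text
t: 13.4
tool_pos: [0.63, 0.0543, 0.1503]
tool_rot: [0.707, -0.705, 0.038, -0.037]
ft_force: [-1.4, -1.0, 2.0]
width: 0.0115
```

Call:
{"name": "apply_moves", "arguments": {"motion": [[16,0,0,0,0,0,0],[18,0,0,0,0,0,0],[20,0,0,0,0,0,0],[24,0,0,0,0,0,0],[28,0,0,0,0,0,0]]}}

```text
t: 13.9
tool_pos: [0.6301, 0.0546, 0.1494]
tool_rot: [0.707, -0.705, 0.038, -0.037]
ft_force: [-0.1, 0.8, 1.1]
width: 0.0241
```

```bash
python3 rel.py 6 .6308 .054 .1505 | grep -v '^top'; python3 - <<'E'
import cv2,numpy as np
a=cv2.imread('pics/scene6.png')[190:380,265:455]
cv2.imwrite('pics/c6.png',cv2.resize(a,None,fx=3.15,fy=3.15))
E
```

```text
t 13.9 pos [0.6301 0.0546 0.1494] F [-0.09  0.81  1.07] T [-0.072 -0.018  0.02 ] w 0.0241 q [ 0.08  0.42 -0.09  1.06  0.    1.76]
 world d mm [ 0.7 -0.6  1.1]  tool d cm [ 0.08 -0.11 -0.05]  rotvec [-0.003  0.001 -0.001] deg 0.2
 tool axes
 [[ 0.994 -0.     0.106]
 [-0.106  0.003  0.994]
 [-0.001 -1.     0.003]]
scene blue 351 mean [0.6337 0.0528 0.0766] min [0.5826 0.0193 0.0285] max [0.674  0.0785 0.2903] | top 351 [0.6337 0.0528 0.0766]
scene red 508 mean [0.6394 0.1117 0.1106] min [0.631  0.0896 0.0283] max [0.6445 0.1387 0.1845] | top 62 [0.6377 0.1136 0.1816]
scene green 484 mean [ 0.6259 -0.0181  0.1107] min [ 0.5887 -0.0419  0.0286] max [0.674  0.059  0.2061] | top 66 [ 0.6241 -0.0179  0.1817]
scene yellow 298 mean [0.64   0.0517 0.146 ] min [0.6188 0.0163 0.1208] max [0.6582 0.0864 0.4354] | top 298 [0.64   0.0517 0.146 ]
  frame 259 [0.6347 0.0535 0.0544] y 0.0301 0.0785 [0.0995 0.6305]
   z 0.0331 x 0.6363 y mid 0.0541 92
   z 0.0512 x 0.6352 y mid 0.054 33
   z 0.0688 x 0.6332 y mid 0.0545 118
   z 0.0806 x 0.6364 y mid 0.0549 48
   z 0.1407 x 0.6262 y mid 0.0491 6
   z 0.157 x 0.6262 y mid 0.0533 16
   z 0.171 x 0.6242 y mid 0.0503 14
   z 0.1818 x 0.6289 y mid 0.051 10
   z 0.2017 x 0.593 y mid 0.0471 4
   z 0.2125 x 0.6506 y mid 0.0422 4
```

View pics/c6.png

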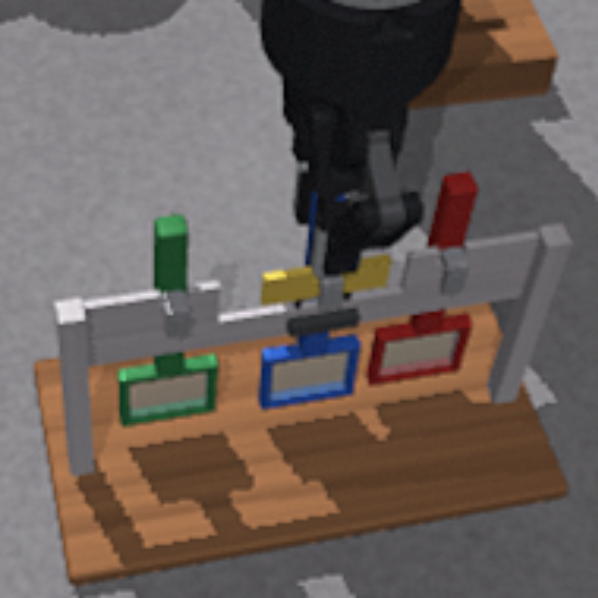

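Released, the blue lens settled in the notch but leans. Its frame bottom is about 4 mm ahead of the neighbours' line, because I let go 2 mm short of the strip. I'll regrip, push it lightly flush against the strip and release again.

Call:
{"name": "apply_moves", "arguments": {"motion": [[28,0,-0.08,-0.02,0,0,0],[20,0,0,0,0,0,0],[14,0,0,0,0,0,0],[8,0,0,0,0,0,0],[5,0,0,0,0,0,0],[5,0,0,0,0,0,0]], "force": 25}}

```text
t: 14.6
tool_pos: [0.6302, 0.0544, 0.1504]
tool_rot: [0.707, -0.705, 0.038, -0.037]
ft_force: [0.3, 1.5, 0.1]
width: 0.0116
```

```bash
python3 - <<'E'
from h import *
plan([.632,.054,.1505],-6.1,1)
E
```

```text
t 14.6 pos [0.6302 0.0544 0.1504] F [0.34 1.46 0.09] T [ 0.001 -0.056 -0.02 ] w 0.0116 q [ 0.08  0.41 -0.09  1.07  0.    1.76]
 world d mm [ 1.8 -0.4  0.1]  tool d cm [ 0.18 -0.01 -0.02]  rotvec [-0.003  0.001 -0.   ] deg 0.2
 tool axes
 [[ 0.994 -0.     0.106]
 [-0.106  0.003  0.994]
 [-0.    -1.     0.003]]
```

Call:
{"name": "apply_moves", "arguments": {"motion": [[5,0.06,0,0,-0.003,0,0],[5,0.06,0,0,0,0,0],[5,0.04,0,0,0,0,0]]}}

```text
t: 14.9
tool_pos: [0.6315, 0.0543, 0.1504]
tool_rot: [-0.706, 0.706, -0.038, 0.037]
ft_force: [-1.3, -0.3, 0.6]
width: 0.0114
```

Call:
{"name": "apply_moves", "arguments": {"motion": [[5,0.05,0,0,0,0,0],[5,0.05,0,0,0,0,0]]}}

```text
t: 15.1
tool_pos: [0.6325, 0.0542, 0.1505]
tool_rot: [-0.706, 0.706, -0.038, 0.037]
ft_force: [-1.6, 0.1, 1.0]
width: 0.0112
```

```bash
python3 rel.py 7 .632 .054 .1505 | grep -v '^top'
```

```text
t 15.1 pos [0.6325 0.0542 0.1505] F [-1.56  0.14  1.01] T [ 0.007  0.156 -0.108] w 0.0112 q [ 0.09  0.42 -0.08  1.07  0.    1.76]
 world d mm [-0.5 -0.2  0. ]  tool d cm [-0.05 -0.   -0.02]  rotvec [ 0.     0.001 -0.001] deg 0.1
 tool axes
 [[ 0.994 -0.001  0.106]
 [-0.106 -0.     0.994]
 [-0.001 -1.    -0.   ]]
scene blue 288 mean [0.6324 0.0526 0.0663] min [0.5917 0.0113 0.0289] max [0.6868 0.0787 0.407 ] | top 288 [0.6324 0.0526 0.0663]
scene red 506 mean [0.6394 0.1116 0.1108] min [0.6306 0.0894 0.0283] max [0.6441 0.1378 0.1837] | top 62 [0.6379 0.1133 0.1818]
scene green 482 mean [ 0.6259 -0.0183  0.1106] min [ 0.5852 -0.042   0.0287] max [0.6303 0.0486 0.2146] | top 67 [ 0.6239 -0.0181  0.1817]
scene yellow 312 mean [0.64   0.0523 0.147 ] min [0.5959 0.0088 0.1255] max [0.6597 0.0828 0.4743] | top 312 [0.64   0.0523 0.147 ]
  frame 247 [0.6322 0.0531 0.0557] y 0.0301 0.0787 [0.1085 0.627 ]
   z 0.0333 x 0.6327 y mid 0.0536 80
   z 0.0513 x 0.6326 y mid 0.0539 35
   z 0.0695 x 0.6314 y mid 0.0545 115
   z 0.0804 x 0.6355 y mid 0.0545 42
   z 0.1995 x 0.6076 y mid 0.0466 4
```

Call:
{"name": "apply_moves", "arguments": {"motion": [[5,0.06,0,0,0,0,0],[5,0.05,0,0,0,0,0]]}}

```text
t: 15.4
tool_pos: [0.6327, 0.0541, 0.1502]
tool_rot: [0.706, -0.706, 0.039, -0.036]
ft_force: [-2.5, -0.4, 1.2]
width: 0.0118
```

Call:
{"name": "apply_moves", "arguments": {"motion": [[5,0.05,0,0,0,0,0]]}}

```text
t: 15.5
tool_pos: [0.6327, 0.0542, 0.1501]
tool_rot: [0.706, -0.706, 0.039, -0.036]
ft_force: [-3.5, 0.5, 2.6]
width: 0.0118
```

Position has stalled at x = 0.6327 with 3.5 N, so the handle is flush with the strip. I'll relax the push and release.

Call:
{"name": "apply_moves", "arguments": {"motion": [[5,0,0,0,0,0,0],[16,0,0,0,0,0,0],[18,0,0,0,0,0,0],[20,0,0,0,0,0,0],[24,0,0,0,0,0,0],[28,0,0,0,0,0,0]], "force": 20}}

```text
t: 16.1
tool_pos: [0.6346, 0.0539, 0.1504]
tool_rot: [-0.706, 0.706, -0.038, 0.037]
ft_force: [1.1, -0.1, -0.4]
width: 0.0239
```

```bash
python3 rel.py 8 .632 .054 .1505 | grep -v '^top'; python3 - <<'E'
import cv2,numpy as np
a=cv2.imread('pics/scene8.png')[190:380,265:455]
cv2.imwrite('pics/c8.png',cv2.resize(a,None,fx=3.15,fy=3.15))
E
```

```text
t 16.1 pos [0.6346 0.0539 0.1504] F [ 1.06 -0.06 -0.4 ] T [-0.02   0.013  0.   ] w 0.0239 q [ 0.08  0.42 -0.08  1.07 -0.    1.76]
 world d mm [-2.6  0.1  0.1]  tool d cm [-0.26 -0.01 -0.02]  rotvec [ 0.     0.001 -0.001] deg 0.1
 tool axes
 [[ 0.994 -0.001  0.106]
 [-0.106 -0.     0.994]
 [-0.001 -1.    -0.   ]]
scene blue 349 mean [0.6324 0.0523 0.0829] min [0.5855 0.0181 0.0285] max [0.6919 0.0788 0.3197] | top 349 [0.6324 0.0523 0.0829]
scene red 510 mean [0.6393 0.1117 0.11  ] min [0.631  0.0891 0.0291] max [0.6447 0.139  0.1836] | top 62 [0.6378 0.1136 0.1817]
scene green 481 mean [ 0.6259 -0.0185  0.1108] min [ 0.6173 -0.0419  0.0287] max [0.6304 0.0066 0.1837] | top 66 [ 0.6239 -0.018   0.1818]
scene yellow 279 mean [0.6403 0.0493 0.153 ] min [0.6098 0.0168 0.1234] max [0.6763 0.0831 0.4563] | top 279 [0.6403 0.0493 0.153 ]
  frame 251 [0.6325 0.0531 0.0558] y 0.0306 0.0785 [0.1068 0.6274]
   z 0.0333 x 0.6328 y mid 0.0543 83
   z 0.0513 x 0.6332 y mid 0.0541 29
   z 0.0691 x 0.6316 y mid 0.0546 119
   z 0.0801 x 0.6358 y mid 0.0546 46
   z 0.1042 x 0.646 y mid 0.0489 3
   z 0.1428 x 0.6288 y mid 0.0489 5
   z 0.1557 x 0.628 y mid 0.0516 18
   z 0.1702 x 0.6266 y mid 0.0502 17
   z 0.1809 x 0.6305 y mid 0.0545 10
   z 0.1996 x 0.6157 y mid 0.0479 5
   z 0.2144 x 0.6307 y mid 0.0423 7
   z 0.2872 x 0.6254 y mid 0.0186 3
```

View pics/c8.png

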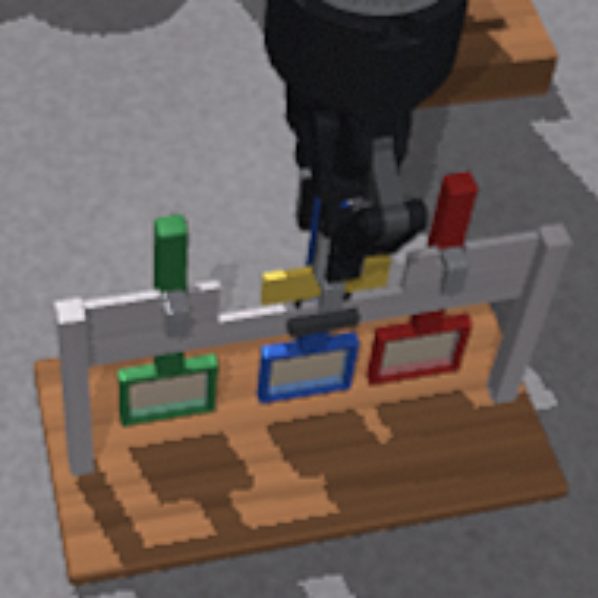

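Call:
{"name": "apply_moves", "arguments": {"motion": [[36,-0.15,0,0,0,0,0],[45,0,0,0,0,0,0],[45,0,0,0,0,0,0],[45,0,-0.5,0,0,0,0],[45,0,-1,0,0,0,0],[45,0,-1.5,0,0,0,0],[45,0,-2,0,0,0,0],[45,0,-2,0,0,0,0]]}}

```text
t: 17.0
tool_pos: [0.631, 0.054, 0.222]
tool_rot: [-0.706, 0.706, -0.039, 0.035]
ft_force: [0.1, -0.2, -0.5]
width: 0.0385
```

Call:
{"name": "apply_moves", "arguments": {"motion": [[45,0,-2,0,0,0,0],[45,-1.5,-1.5,0,0,0,0],[45,-3,0,0,0,0,0],[45,-4,0,0,0,0,0],[45,-4,0,0,0,0,0],[45,-3,0,0,0,0,0],[45,-1,0,0,0,0,0],[45,0,0,0,0,0,0]]}}

```text
t: 17.8
tool_pos: [0.4664, 0.0721, 0.2694]
tool_rot: [0.707, -0.705, 0.034, -0.041]
ft_force: [0.6, 0.3, 0.4]
width: 0.0388
```

```bash
python3 rel.py 9 .632 .054 .1505 ; python3 - <<'E'
import cv2,numpy as np
a=cv2.imread('pics/scene9.png')[190:380,265:455]
cv2.imwrite('pics/c9.png',cv2.resize(a,None,fx=3.15,fy=3.15))
E
```

```text
t 17.8 pos [0.4664 0.0721 0.2694] F [0.62 0.28 0.36] T [-0.035 -0.019  0.026] w 0.0388 q [ 0.15  0.05 -0.28  1.23 -0.    1.83]
 world d mm [ 165.6  -18.1 -118.9]  tool d cm [16.53 12.06 -0.07]  rotvec [-0.003 -0.     0.01 ] deg 0.6
 tool axes
 [[ 0.994  0.011  0.106]
 [-0.106  0.001  0.994]
 [ 0.01  -1.     0.003]]
scene blue 545 mean [0.6252 0.0539 0.1184] min [0.4041 0.0303 0.0287] max [0.6474 0.1069 0.4431] | top 545 [0.6252 0.0539 0.1184]
scene red 521 mean [0.6394 0.1118 0.109 ] min [0.6298 0.0893 0.0278] max [0.6445 0.1385 0.1842] | top 64 [0.638  0.1134 0.1818]
scene green 482 mean [ 0.626  -0.0185  0.1109] min [ 0.6169 -0.0419  0.029 ] max [0.6307 0.0064 0.1847] | top 65 [ 0.6241 -0.018   0.1819]
scene yellow 312 mean [0.6395 0.0524 0.1371] min [0.6265 0.0238 0.1249] max [0.6442 0.0833 0.1468] | top 312 [0.6395 0.0524 0.1371]
  frame 253 [0.6326 0.0534 0.0556] y 0.0303 0.079 [0.1083 0.6274]
   z 0.0332 x 0.633 y mid 0.0549 84
   z 0.0522 x 0.6333 y mid 0.0541 32
   z 0.0694 x 0.6318 y mid 0.055 122
   z 0.0807 x 0.6358 y mid 0.0549 46
   z 0.1454 x 0.6334 y mid 0.0547 28
   z
[... 239 characters left out ...]
0461 0.1508] min [0.5059 0.0275 0.0386] max [0.6373 0.059  0.7495] | top 54 [0.6286 0.0461 0.1508]
top red 85 mean [0.6379 0.1144 0.1228] min [0.6315 0.0903 0.0348] max [0.6432 0.1369 0.1869] | top 35 [0.6378 0.1129 0.1832]
top green 107 mean [ 0.6231 -0.0173  0.1105] min [ 0.6173 -0.0408  0.0307] max [0.6297 0.0059 0.1874] | top 33 [ 0.6237 -0.0183  0.1833]
top yellow 59 mean [0.6385 0.0501 0.1443] min [0.6347 0.0243 0.1348] max [0.6435 0.0804 0.1508] | top 59 [0.6385 0.0501 0.1443]
  frame 20 [0.6285 0.0344 0.0669] y 0.0312 0.0397 [0.6683 0.6053]
   z 0.0462 x 0.6258 y mid 0.0327 3
   z 0.0655 x 0.6265 y mid 0.0345 4
   z 0.0721 x 0.6298 y mid 0.0355 13
   z 0.1833 x 0.6323 y mid 0.0531 32
```

View pics/c9.png

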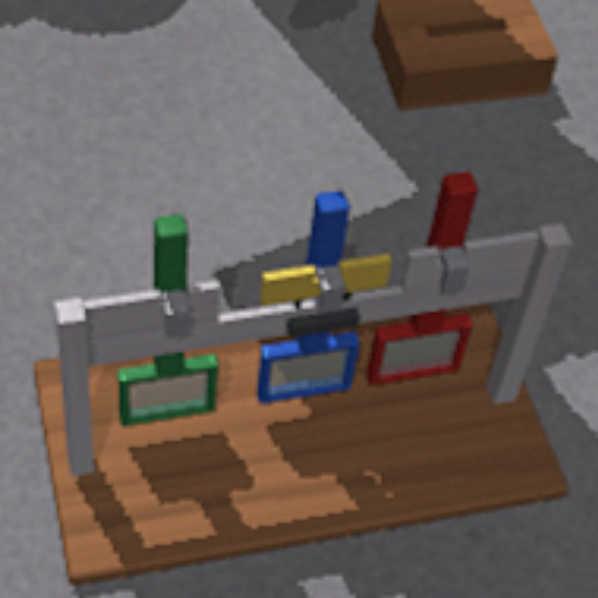

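The blue lens hangs straight at crop (330,280), level with its neighbours, and the gripper is clear. One short wait and a second look for stillness before handing in.

Call:
{"name": "apply_moves", "arguments": {"motion": [[45,0,0,0,0,0,0],[45,0,0,0,0,0,0],[45,0,0,0,0,0,0],[45,0,0,0,0,0,0],[45,0,0,0,0,0,0],[45,0,0,0,0,0,0]]}}

```text
t: 18.5
tool_pos: [0.472, 0.0716, 0.268]
tool_rot: [0.707, -0.706, 0.035, -0.042]
ft_force: [-0.6, 0.1, 0.4]
width: 0.0386
```

```bash
python3 rel.py 10 .632 .054 .1505 | grep -E 'scene|frame|   z'; python3 - <<'E'
from h import *
a=np.load('pics/scene9.npz')['im'][190:380,265:455].astype(int);b=np.load('pics/scene10.npz')['im'][190:380,265:455].astype(int)
print('changed px',(abs(a-b).max(-1)>60).sum())
for n in('scene0','scene10'):
    z=np.load('pics/%s.npz'%n);P=cloud('scene',z['d'])
a=np.load('pics/scene0.npz')['im'][230:300,110:190].astype(int);b=np.load('pics/scene10.npz')['im'][230:300,110:190].astype(int);print('beaker changed',(abs(a-b).max(-1)>60).sum())
print(manip.hand_in())
E
```

```text
scene blue 530 mean [0.63   0.0538 0.1121] min [0.4105 0.0305 0.0287] max [0.6463 0.098  0.4058] | top 530 [0.63   0.0538 0.1121]
scene red 518 mean [0.6394 0.1117 0.109 ] min [0.6304 0.0892 0.0284] max [0.6444 0.1387 0.1837] | top 62 [0.6378 0.1135 0.1818]
scene green 485 mean [ 0.6252 -0.0183  0.1116] min [ 0.4211 -0.042   0.0283] max [0.6303 0.0658 0.3645] | top 66 [ 0.6241 -0.018   0.1819]
scene yellow 312 mean [0.6396 0.0524 0.1373] min [0.6264 0.0239 0.1243] max [0.6442 0.083  0.1462] | top 312 [0.6396 0.0524 0.1373]
  frame 253 [0.6326 0.0535 0.0554] y 0.0305 0.0789 [0.1111 0.6273]
   z 0.0334 x 0.633 y mid 0.0544 85
   z 0.0509 x 0.6333 y mid 0.0546 27
   z 0.069 x 0.6318 y mid 0.0547 127
   z 0.0807 x 0.636 y mid 0.0547 45
   z 0.1455 x 0.6339 y mid 0.0539 25
   z 0.1562 x 0.6348 y mid 0.0543 70
   z 0.1717 x 0.6351 y mid 0.0535 68
   z 0.1817 x 0.6317 y mid 0.0547 68
   z 0.3223 x 0.4569 y mid 0.0693 4
  frame 9 [0.628  0.032  0.0662] y 0.0312 0.0334 [0.5812 0.6094]
   z 0.0671 x 0.6279 y mid 0.0323 6
   z 0.183 x 0.6365 y mid 0.056 4
changed px 43
beaker changed 0
the job is handed in; nothing more can be done
None
```

The blue lens is hanging in the notch of the yellow saddle, and I handed the job in at about 18.6 s. I lifted it from the stand, lowered it through the gap and set the hook lightly on the saddle. I then slid it about 12 mm towards the red lens, pressing with about 2–4 N, until it dropped into the notch.

- **Correction:** At the first release the lens leaned about 5°, because I let go 2 mm short of the strip. I gripped it again, pushed it flush against the strip (about 3.5 N) and released it straight.
- **Final check of the blue lens:** Its frame underside and handle top are within about 1 mm of the red and green lenses' heights. It is upright and in line with them, and did not move between two looks 0.7 s apart. 43 pixels in the rack area did change between those looks. I did not trace them; the arm drifted a few mm in that time, so its shadow is a likely cause.
- **Rest of the scene:** The red and green lenses read the same positions as at the start, within about 0.5 mm. The beaker's pixels did not change.
- **Forces:** The highest force I read at the rack was about 3.5 N. I only read forces at the end of each move call, so a brief higher peak in between is possible.

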